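# Lower the bench grinder's eye shields

### The arm

A 6-joint arm with a two-finger parallel gripper is mounted at the origin on the work surface. World frame = base frame: x ahead of the robot, y to its left, z up, the work surface at z = 0. Lengths are in m, angles in rad, forces in N, time in s.
With the tool pointing down it reaches from about 0.275 to 0.75 m from the base axis. Payload 10.2 kg.
Tool frame: the origin (TCP) lies at the very end of the fingers, on their centre line; the grasp point (between the pads) lies behind it (robot.grip_point_offset is the z of the grasp point in the tool frame, in m); z points along the fingers, y is the line along which they close (so a half turn about z gives the same grasp; the last joint's range is limited). The gripper opens to 88 mm and grips with 3 to 60 N. Pads are 18 mm wide; open, the fingers measure 123 mm over their backs; the gripper's body (75 mm by 187 mm) begins 45 mm behind the grasp point.
Start: joints at [0.941, 0.313, 1.498, -0, 1.331, -0.223], TCP at [0.208, 0.482, 0.239] pointing down, gripper open.
Joint ranges: [-2.94, 2.94], [-0.97, 2.17], [0.19, 2.56], [-1.23, 4.37], [0.02, 3.11], [-2.88, 2.88]. Speed limits (rad/s): [2.39, 2.39, 3.01, 3.14, 3.14, 3.14].

### API

Orientations are given as a unit quaternion [w, x, y, z].
In Python, from plant import robot, optics, order gives the robot as it stands.
- The arm moves only by the tool step_arm, never from a script. Its arguments are lists of equal length, an entry for each row: "delta_rot": the turn, a rotation vector about the tool's x, y, z as a fraction of full scale, a list of three; "dp": the shift along the tool's x, y, z as a fraction of full scale, a list of three; "claw": the opening, from -1 (shut) to 1 (fully open). A call has exactly 10 rows; each row is the pose to reach, as a shift and turn from the pose commanded when the call began, along the tool's axes at that moment, turning the shorter way round; what a row does not reach only later rows make up. Full scale, the value 1, is 500 mm for a shift and pi rad for a turn. A row lasts 1/12 s, in which the tool goes at most 41.7 mm and 7.16 degrees, less where a joint would pass 70% of its speed; a pose out of reach is approached as far as the arm can. A call with a number of a shift or a turn outside -1 to 1 is refused whole. A call with a gripper value outside its range is refused whole. The fingers move at their own pace and stop on an object; the grip force is fixed at half the most. Time passes only in rows, so rows that repeat a pose let the fingers close, or fill a call up. It gives the time, the measured TCP pose, the force, the opening and the grip force at its end, in the units of the state.
- robot.state(): the state, without advancing time (a new reading comes with each control period).
- optics.snapshot(name): name is "scene" or "side" or "wrist"; returns a dict with "pixels" (400x640x3 uint8, red, green, blue), "camera_matrix" (3x3 intrinsics, pixels), "T" (4x4, takes a point from camera to world coordinates). Camera axes: x right, y down, z forward; pixel columns grow to the right and rows downward; lengths in m; the calibration is good to about 2 mm. A picture is of the moment at which its call begins. There is no depth.
- order.sign_off(): hands the job in; it is judged then, once.
Trained networks look in a picture, given as the dict that the camera call returned (one of the last four; its "shot" number tells which), for a name from the list of things; names that differ only in an ending like _2 or _b are one class to them, and where a whole thing is asked for, a point or a joint stands for the part that bears it (a point fixed in the world has none). Each returns a list of dicts, best first, with "conf" (0 to 1); they miss things now and then, are a little off and sometimes report something else, mostly with a low value. They report only what shows in the picture. A call takes as long as a camera call.
- optics.boxes_of(picture, target): "centre" ([x, y, z] in m, in world coordinates, good to about 4 mm: the middle of the surface that is visible of it).
- optics.silhouettes(picture, target): "region" (400x640 bool, what is visible of it).
The state is a dict: "time_s": time; "joint_pos": joint angles; "qvel": joint speeds; "joint_torque": joint torques, N m; "tcp_pos": TCP position; "orientation": TCP orientation; "force": force on the tool from outside, world axes, zero at the start; "moment": the same for the moment, N m; "opening": finger opening in m; "gripper_force": force on a finger pad.
Only numpy, scipy, OpenCV 4.12 (cv2) and the standard library are available. Lean on these libraries where they do the work, as an engineer would, in place of code of your own. Each camera call takes 0.05 s, during which the arm holds its last target. There are 200 camera calls.

### The job

Someone has left both clear eye shields of the bench grinder flipped up; make the grinder safe for the next job by gently pushing each shield over with the fingers until it is fully down on its stop in front of its wheel. Only push the shields, do not pinch them, and leave the cup, the shears and everything else on the bench where they are.

Things in the scene. Friction and masses are not known exactly. Their poses are not given: they have to be found in the camera images.
- grinder: Teal bench grinder bolted down; origin at the centre of its underside on the bench, z up. Its front (tool rests, shields) faces its own -x, its left wheel is at +y. Motor (radius 66 mm) and two round wheel guards (radius 90, 48 wide, centred at y = +-130 mm) on a shaft along y at z = 125 mm: guard tops at z = 215 mm. A tool rest 126 mm in front of the shaft, top at z = 121 mm, at each wheel.
- shield_left (a joint): Hinge angle of the left eye shield, rad: 0 = fully down on its stop, sloping 0.52 rad below level towards the grinder's front; 0.52 = level; 2.09 = straight up; 2.5 = rear stop, leaning back. Starts between 1.75 and 2.35. The hinge is stiff (0.15 N m): the shield stays at any angle where it is left; about 2 N at 75 mm from the hinge moves it.
- shield_left_hinge (a point): On the left shield's hinge line, mid width: x = -52, y = +130, z = 224 mm in the grinder's frame; stays there. The hinge line runs along the grinder's y. Axes turn with the shield: x from free edge to hinge, y along the hinge, z out of the face that is on top when down (rear face when up). A black knob, radius 12 mm, sits at the outer end of the hinge.
- shield_left_mid (a point): Centre of the left shield's pane, mid thickness, 62 mm from the hinge line; axes as at the hinge. Flat clear pane in a yellow frame on three sides, 91 mm wide, 5 mm thick, from 18 to 105 mm from the hinge; a steel strap 28 mm wide on its z face ends 46 mm from the hinge.
- shield_left_edge (a point): Middle of the left shield's free (yellow) edge, 105 mm from the hinge line; axes as at the hinge.
- shield_right (a joint): Hinge angle of the right eye shield, rad: 0 = fully down on its stop, sloping 0.52 rad below level towards the grinder's front; 0.52 = level; 2.09 = straight up; 2.5 = rear stop, leaning back. Starts between 1.75 and 2.35. The hinge is stiff (0.15 N m): the shield stays at any angle where it is left; about 2 N at 75 mm from the hinge moves it.
- shield_right_hinge (a point): On the right shield's hinge line, mid width: x = -52, y = -130, z = 224 mm in the grinder's frame; stays there. The hinge line runs along the grinder's y. Axes turn with the shield: x from free edge to hinge, y along the hinge, z out of the face that is on top when down (rear face when up). A black knob, radius 12 mm, sits at the outer end of the hinge.
- shield_right_mid (a point): Centre of the right shield's pane, mid thickness, 62 mm from the hinge line; axes as at the hinge. Flat clear pane in a yellow frame on three sides, 91 mm wide, 5 mm thick, from 18 to 105 mm from the hinge; a steel strap 28 mm wide on its z face ends 46 mm from the hinge.
- shield_right_edge (a point): Middle of the right shield's free (yellow) edge, 105 mm from the hinge line; axes as at the hinge.
- cup: Open aluminium quench cup, 72 mm across, 65 mm high, standing loose before the middle of the grinder; origin under its centre, z up. To be left alone.
- shears: Tailor's shears lying flat on the left, 250 mm long, black handles; origin under the pivot, blades to its x, handles reach 98 mm back and 51 mm to each side; 14 mm high. To be left alone.
- oil: Amber bottle of honing oil with red cap, 52 mm across, 150 mm high, standing on the left; origin under its centre, z up. To be left alone.
- stone: Two-coloured sharpening stone lying flat on the right, 150 x 50 x 25 mm; origin under its centre, long side along x. To be left alone.
- jar: Glass jar with steel lid, 64 mm across, 75 mm high, standing on the right; origin under its centre, z up. To be left alone.
- wrench: Steel wrench lying behind the grinder, about 170 mm long, 10 mm thick; origin under its middle, along x. To be left alone.

How it is judged:
By the outcome, as a careful person would: the job done as asked, in the order asked, and still so for the second after the job is handed in, with the robot touching nothing.
It also fails if it takes over 54 s, if anything falls off the work surface, if the arm or the gripper's body presses on something with over 40 N, if the wrist force passes 120 N, or if a joint passes its speed limit or range.

## Working session

There is one attempt and no reset: what is moved stays moved. The work goes in short steps, Python scripts to look and compute and a tool call to move; the robot and the scene stay as the last step left them, time stands still between calls to the robot, and variables do not carry over. Pictures are saved under pics/ and viewed, at most 10 in all, crops included, and the job is handed in when it is done.

Besides the shell and the picture viewer there is one more tool, called after ">>>" by a JSON object that holds its "fn" and its "kwargs". step_arm: Moves the arm, as the interface text tells. Shift numbers are shares of 500 mm and turn numbers shares of pi rad, none past 1 either way. Its arguments: {"type":"object","properties":{"delta_rot":{"type":"array"},"dp":{"type":"array"},"claw":{"type":"array"}},"required":["delta_rot","dp","claw"]}

```bash
mkdir -p pics; python3 - <<'E'
from plant import robot, optics, order
import cv2,numpy as np
s=robot.state(); print(s['time_s'],s['tcp_pos'],s['orientation'],s['opening'],robot.grip_point_offset)
for n in ['scene','side']:
    p=optics.snapshot(n); cv2.imwrite(f'pics/{n}0.png',p['pixels'][:,:,::-1])
    print(n,p['T'].round(3).tolist(),p['camera_matrix'].round(1).tolist())
    for t in ['grinder','shield_left_hinge','shield_left_mid','shield_left_edge','shield_right_hinge','shield_right_mid','shield_right_edge','shield_left','cup','oil','jar']:
        print(t,[(np.round(d['centre'],3).tolist(),round(d['conf'],2)) for d in optics.boxes_of(p,t)[:3]])
E
```

```text
0.0 [0.20758177 0.48192906 0.23815352] [-2.52566776e-04  2.01975209e-01  9.79390413e-01 -6.08244944e-04] 0.08808337802980833 -0.0187
scene [[-0.279, 0.69, -0.668, 1.251], [0.96, 0.186, -0.208, 0.204], [-0.019, -0.699, -0.715, 0.858], [0.0, 0.0, 0.0, 1.0]] [[363.0, 0.0, 318.9], [0.0, 363.0, 196.4], [0.0, 0.0, 1.0]]
grinder [([0.652, 0.037, 0.182], 0.57)]
shield_left_hinge [([0.562, 0.16, 0.287], 0.95)]
shield_left_mid [([0.568, 0.156, 0.284], 0.74)]
shield_left_edge [([0.565, 0.155, 0.285], 0.61), ([0.41, 0.407, 0.011], 0.51), ([0.567, -0.107, 0.287], 0.48)]
shield_right_hinge [([0.566, -0.102, 0.289], 0.65)]
shield_right_mid [([0.567, -0.103, 0.289], 0.66)]
shield_right_edge [([0.57, -0.107, 0.286], 0.81)]
shield_left [([0.568, 0.157, 0.288], 0.78)]
cup [([0.438, 0.011, 0.057], 0.6)]
oil [([0.626, 0.414, 0.086], 0.95)]
jar [([0.628, -0.368, 0.054], 0.87)]
side [[0.898, -0.292, 0.328, 0.196], [-0.439, -0.625, 0.646, -0.736], [0.016, -0.724, -0.689, 0.944], [0.0, 0.0, 0.0, 1.0]] [[381.2, 0.0, 322.0], [0.0, 381.2, 197.9], [0.0, 0.0, 1.0]]
grinder [([0.574, -0.068, 0.165], 0.69), ([0.56, 0.152, 0.298], 0.15)]
shield_left_hinge [([0.554, 0.148, 0.292], 0.49), ([0.563, -0.1, 0.289], 0.22)]
shield_left_mid [([0.556, 0.148, 0.294], 0.47)]
shield_left_edge [([0.56, 0.153, 0.297], 0.51)]
shield_right_hinge [([0.562, -0.103, 0.29], 0.76)]
shield_right_mid [([0.558, -0.102, 0.292], 0.91)]
shield_right_edge [([0.566, -0.1, 0.287], 0.8)]
shield_left [([0.554, 0.152, 0.294], 0.61)]
cup [([0.469, 0.018, 0.04], 0.97), ([0.565, -0.104, 0.288], 0.26)]
oil [([0.604, 0.403, 0.077], 0.93), ([0.562, -0.105, 0.296], 0.17)]
jar [([0.6, -0.392, 0.069], 0.84)]
```

View pics/scene0.png

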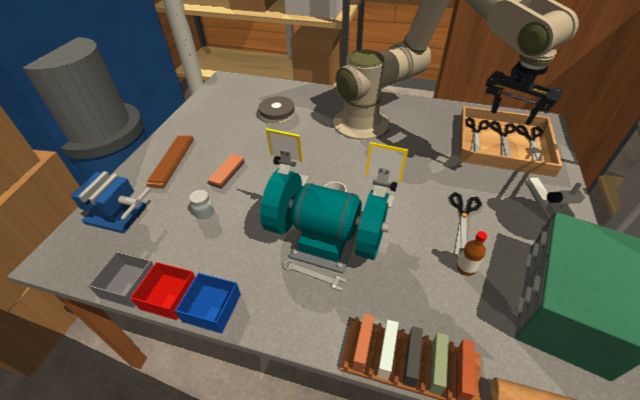

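View pics/side0.png

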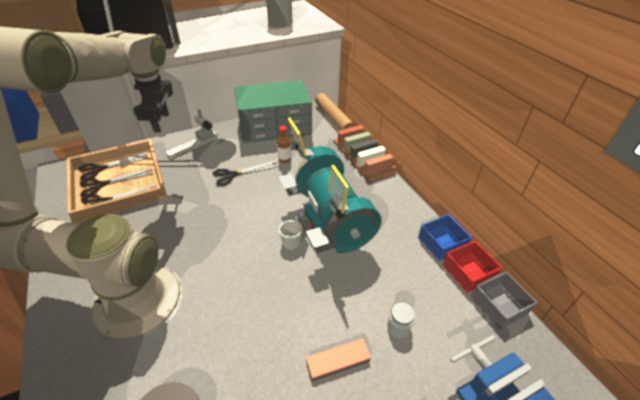

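Both pictures show the shields standing up: in the scene view the yellow frames are at about (284,146) for the right and (386,162) for the left; in the side view they are at about (340,188) and (297,137). The grinder front faces the robot, with the cup in front at (290,235) in the side view. Next I fit the grinder pose and both angles to the yellow frames.

```bash
cat > fit.py <<'E'
from plant import robot, optics, order
import cv2,numpy as np
from scipy.optimize import least_squares
from scipy.spatial import cKDTree
def frame(pose,side,a):   # yellow frame points in world; u = dist from hinge, v = along hinge
    x,y,w=pose
    u=np.r_[np.linspace(20,102,40),np.full(40,102),np.linspace(20,102,40)]/1e3
    v=np.r_[np.full(40,-43),np.linspace(-43,43,40),np.full(40,43)]/1e3
    t=a-.5236
    g=np.c_[-.052-u*np.cos(t), side*.13+v, .224+u*np.sin(t)]
    c,s=np.cos(w),np.sin(w)
    return np.c_[x+c*g[:,0]-s*g[:,1], y+s*g[:,0]+c*g[:,1], g[:,2]]
def proj(p,X):
    T=np.linalg.inv(p['T']); Y=(X@T[:3,:3].T+T[:3,3])@p['camera_matrix'].T
    return Y[:,:2]/Y[:,2:]
def yellow(p,c,r=45):
    h=cv2.cvtColor(p['pixels'],cv2.COLOR_RGB2HSV)
    m=cv2.inRange(h,(22,120,90),(34,255,255))
    yy,xx=np.nonzero(m); q=np.c_[xx,yy].astype(float)
    return q[np.linalg.norm(q-c,axis=1)<r]
def fit(ps,x0,fixed=None):
    data=[(p,s,k,yellow(p,proj(p,frame(x0[:3] ,s,x0[k])).mean(0))) for p in ps for s,k in((1,3),(-1,4))]
    def res(z):
        z=np.r_[fixed,z] if fixed is not None else z
        r=[]
        for p,s,k,q in data:
            if len(q)<10: continue
            m=proj(p,frame(z[:3],s,z[k]))
            r+=[cKDTree(q).query(m)[0], cKDTree(m).query(q)[0][::max(1,len(q)//120)]]
        return np.concatenate(r)
    f=least_squares(res,x0[3:] if fixed is not None else x0,loss='soft_l1',x_scale=.02,diff_step=1e-3)
    return f,[len(d[3]) for d in data]
E
python3 - <<'E'
from fit import *
ps=[optics.snapshot(n) for n in('scene','side')]
best=None
for a in(1.8,2.05,2.3):
  for b in(1.8,2.05,2.3):
    f,n=fit(ps,np.array([.615,.026,.015,a,b]))
    if best is None or f.cost<best.cost: best=f
print(best.x.round(4),best.cost,n,len(best.fun),np.abs(best.fun).mean())
for p,nm in zip(ps,'ab'):
    im=cv2.resize(p['pixels'][:,:,::-1],None,fx=4,fy=4,interpolation=cv2.INTER_NEAREST)
    pts=[]
    for s,k in((1,3),(-1,4)):
        for X in proj(p,frame(best.x[:3],s,best.x[k])): pts.append(X);cv2.circle(im,tuple(int(v*4+2) for v in X),1,(255,0,255),-1)
    c=(np.mean(pts,0)*4).astype(int); cv2.imwrite(f'pics/fit{nm}.png',im[max(0,c[1]-220):c[1]+220,max(0,c[0]-330):c[0]+330])
np.save('pose.npy',best.x)
E
cd pics; python3 -c "
import cv2,numpy as np
a=cv2.imread('fita.png');b=cv2.imread('fitb.png');w=min(a.shape[1],b.shape[1]);cv2.imwrite('fit.png',cv2.resize(np.vstack([a[80:400,:w],b[80:400,:w]]),None,fx=.9,fy=.9))"
```

```text
[ 0.6214  0.0255 -0.0737  1.8317  2.1586] 495.2362779964168 [336, 246, 105, 145] 1019 0.9155701133268616
```

View pics/fit.png

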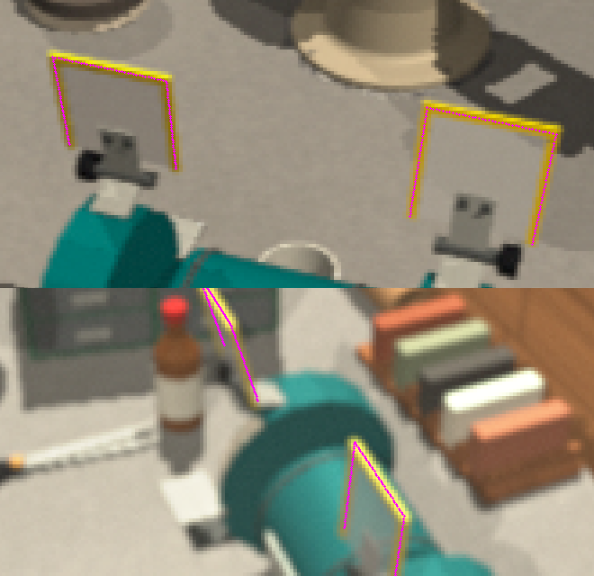

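The magenta model lies on both frames within a pixel. That gives left ≈ 1.83 rad, right ≈ 2.16 rad and yaw −0.074. Next is a planner that turns waypoints into tool-axis fractions.

```bash
cat > plan.py <<'E'
import numpy as np
from plant import robot
from scipy.spatial.transform import Rotation as R
P=np.load('pose.npy')
def hinge(s):
    c,n=np.cos(P[2]),np.sin(P[2]); return np.array([P[0]-.052*c-n*.13*s, P[1]-.052*n+c*.13*s, .224])
fx=np.array([np.cos(P[2]),np.sin(P[2]),0]); ez=np.array([0,0,1.])
def tip(s,a,r=.072,gap=0):   # TCP with the shut vertical fingers touching the rear/top face at angle a
    t=a-.5236; u=-np.cos(t)*fx+np.sin(t)*ez; n=np.sin(t)*fx+np.cos(t)*ez
    return hinge(s)+r*u+n*(.0025+.009*abs(np.sin(t))+gap)
fy=np.cross(ez,fx); Rd=R.from_matrix(np.c_[-fx,fy,-ez])
def rows(pts):               # prints fractions for world targets, from the present pose
    st=robot.state(); q=st['orientation']; R0=R.from_quat(np.r_[q[1:],q[0]])
    print('t',round(st['time_s'],2),'tcp',st['tcp_pos'].round(4),'F',np.round(st['force'],1),'rot',((R0.inv()*Rd).as_rotvec()/np.pi).round(3))
    for p in pts: print((R0.inv().apply(np.asarray(p)-st['tcp_pos'])/.5).round(3).tolist(), np.round(p,3))
E
python3 - <<'E'
from plan import *
print(hinge(1),hinge(-1))
rows([[.30,.44,.42],tip(1,P[3],gap=.05)+[0,0,.13]])
E
```

```text
[0.57912377 0.15900503 0.224     ] [ 0.55997427 -0.10028881  0.224     ]
t 1.3 tcp [0.2078 0.4821 0.2387] F [ 0.6 -0.5 -0.5] rot [-0.    -0.    -0.106]
[-0.203, -0.004, -0.363] [0.3  0.44 0.42]
[-1.014, -0.273, -0.401] [0.619 0.156 0.439]
```

>>> {"fn": "step_arm", "kwargs": {"dp": [[-0.03, 0, -0.07], [-0.07, 0, -0.14], [-0.11, 0, -0.21], [-0.15, 0, -0.28], [-0.2, -0.01, -0.34], [-0.27, -0.03, -0.37], [-0.34, -0.05, -0.38], [-0.41, -0.07, -0.39], [-0.48, -0.09, -0.4], [-0.55, -0.11, -0.4]], "delta_rot": [[0, 0, -0.02], [0, 0, -0.04], [0, 0, -0.06], [0, 0, -0.08], [0, 0, -0.106], [0, 0, -0.106], [0, 0, -0.106], [0, 0, -0.106], [0, 0, -0.106], [0, 0, -0.106]], "claw": [-1, -1, -1, -1, -1, -1, -1, -1, -1, -1]}}

```text
time_s: 2.13
tcp_pos: [0.4397, 0.3215, 0.4398]
orientation: [0.001, 0.037, 0.999, 0.0]
force: [-0.2, 1.4, 0.1]
opening: 0.0234
gripper_force: 0.0
```

```bash
python3 - <<'E'
from plan import *
rows([tip(1,P[3],gap=.05)+[0,0,.13],tip(1,P[3],gap=.05)])
print(robot.state()['opening'],robot.state()['joint_pos'].round(2))
E
```

```text
t 2.13 tcp [0.4397 0.3215 0.4398] F [-0.2  1.4  0.1] rot [ 0.  0. -0.]
[-0.383, -0.304, 0.001] [0.619 0.156 0.439]
[-0.382, -0.304, 0.261] [0.619 0.156 0.309]
0.02339258760097169 [ 0.42  0.32  0.98  0.    1.84 -1.08]
```

>>> {"fn": "step_arm", "kwargs": {"dp": [[-0.06, -0.05, 0], [-0.12, -0.1, 0], [-0.18, -0.15, 0], [-0.24, -0.2, 0], [-0.3, -0.25, 0], [-0.38, -0.304, 0], [-0.382, -0.304, 0], [-0.382, -0.304, 0.03], [-0.382, -0.304, 0.07], [-0.382, -0.304, 0.11]], "delta_rot": [[0, 0, 0], [0, 0, 0], [0, 0, 0], [0, 0, 0], [0, 0, 0], [0, 0, 0], [0, 0, 0], [0, 0, 0], [0, 0, 0], [0, 0, 0]], "claw": [-1, -1, -1, -1, -1, -1, -1, -1, -1, -1]}}

```text
time_s: 2.97
tcp_pos: [0.6181, 0.1568, 0.3828]
orientation: [0.0, 0.037, 0.999, 0.0]
force: [0.7, 0.1, -0.0]
opening: 0.0005
gripper_force: 0.0
```

```bash
python3 - <<'E'
from plan import *
rows([tip(1,P[3],gap=.05),tip(1,P[3],gap=.05)-[0,0,.01]]+[tip(1,a) for a in(P[3],1.6,1.4,1.2,1.0,.8,.6,.4,.2,0)])
from plant import optics; import cv2
cv2.imwrite('pics/s2.png',optics.snapshot('side')['pixels'][60:300,150:470,::-1].repeat(2,0).repeat(2,1))
E
```

```text
t 2.97 tcp [0.6181 0.1568 0.3828] F [ 0.7  0.1 -0. ] rot [ 0.  0. -0.]
[-0.003, -0.001, 0.147] [0.619 0.156 0.309]
[-0.003, -0.001, 0.167] [0.619 0.156 0.299]
[0.094, -0.001, 0.173] [0.571 0.16  0.296]
[0.128, -0.002, 0.181] [0.554 0.161 0.292]
[0.156, -0.002, 0.195] [0.54  0.162 0.285]
[0.18, -0.002, 0.215] [0.528 0.163 0.275]
[0.2, -0.002, 0.24] [0.518 0.163 0.263]
[0.214, -0.002, 0.269] [0.511 0.164 0.248]
[0.221, -0.002, 0.3] [0.508 0.164 0.233]
[0.222, -0.002, 0.328] [0.507 0.164 0.219]
[0.218, -0.002, 0.353] [0.509 0.164 0.206]
[0.21, -0.002, 0.377] [0.513 0.164 0.194]
```

View pics/s2.png

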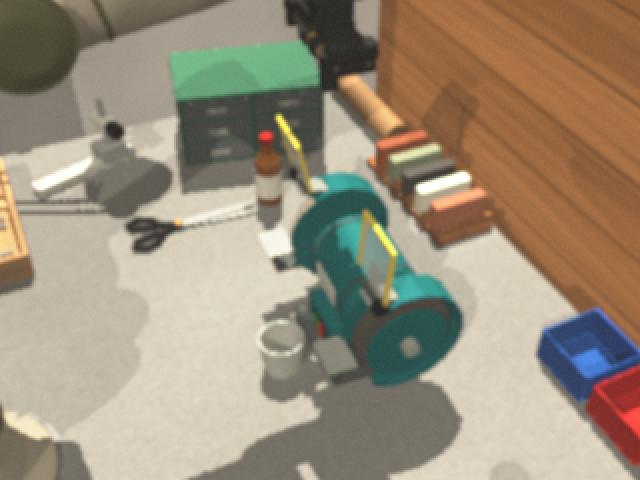

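The side view shows the shut gripper (crop ≈(335,50)) above and behind the left shield (≈(293,150)), so I descend and start pushing.

>>> {"fn": "step_arm", "kwargs": {"dp": [[-0.003, -0.001, 0.06], [-0.003, -0.001, 0.12], [-0.003, -0.001, 0.165], [0.02, -0.001, 0.167], [0.045, -0.001, 0.17], [0.07, -0.001, 0.171], [0.09, -0.001, 0.173], [0.105, -0.001, 0.176], [0.118, -0.001, 0.179], [0.128, -0.002, 0.181]], "delta_rot": [[0, 0, 0], [0, 0, 0], [0, 0, 0], [0, 0, 0], [0, 0, 0], [0, 0, 0], [0, 0, 0], [0, 0, 0], [0, 0, 0], [0, 0, 0]], "claw": [-1, -1, -1, -1, -1, -1, -1, -1, -1, -1]}}

```text
time_s: 3.85
tcp_pos: [0.5538, 0.161, 0.2936]
orientation: [0.0, 0.037, 0.999, 0.0]
force: [3.0, 0.0, -0.1]
opening: 0.0003
gripper_force: 0.9
```

```bash
python3 - <<'E'
from plan import *
rows([tip(1,a) for a in(1.6,1.4,1.2,1.0,.8,.6,.4,.2,0)])
E
```

```text
t 3.85 tcp [0.5538 0.161  0.2936] F [ 3.   0.  -0.1] rot [0. 0. 0.]
[-0.001, -0.0, 0.003] [0.554 0.161 0.292]
[0.027, -0.0, 0.017] [0.54  0.162 0.285]
[0.051, -0.0, 0.036] [0.528 0.163 0.275]
[0.071, -0.0, 0.061] [0.518 0.163 0.263]
[0.085, -0.0, 0.09] [0.511 0.164 0.248]
[0.092, -0.0, 0.122] [0.508 0.164 0.233]
[0.093, -0.0, 0.15] [0.507 0.164 0.219]
[0.089, -0.0, 0.175] [0.509 0.164 0.206]
[0.081, -0.0, 0.199] [0.513 0.164 0.194]
```

Contact at 3 N, as expected. I continue slowly.

>>> {"fn": "step_arm", "kwargs": {"dp": [[0.013, 0, 0.008], [0.027, 0, 0.017], [0.04, 0, 0.026], [0.051, 0, 0.036], [0.062, 0, 0.048], [0.071, 0, 0.061], [0.079, 0, 0.075], [0.085, 0, 0.09], [0.089, 0, 0.105], [0.092, 0, 0.122]], "delta_rot": [[0, 0, 0], [0, 0, 0], [0, 0, 0], [0, 0, 0], [0, 0, 0], [0, 0, 0], [0, 0, 0], [0, 0, 0], [0, 0, 0], [0, 0, 0]], "claw": [-1, -1, -1, -1, -1, -1, -1, -1, -1, -1]}}

```text
time_s: 4.68
tcp_pos: [0.5079, 0.1643, 0.2316]
orientation: [0.0, 0.037, 0.999, 0.0]
force: [1.4, -0.1, 1.3]
opening: 0.0005
gripper_force: 0.7
```

```bash
python3 - <<'E'
from plan import *
rows([tip(1,a) for a in(.6,.4,.2,0)]+[tip(1,0,gap=-.004)])
E
```

```text
t 4.68 tcp [0.5079 0.1643 0.2316] F [ 1.4 -0.1  1.3] rot [ 0.  0. -0.]
[0.0, -0.0, -0.002] [0.508 0.164 0.233]
[0.001, -0.0, 0.026] [0.507 0.164 0.219]
[-0.003, -0.0, 0.051] [0.509 0.164 0.206]
[-0.011, -0.0, 0.075] [0.513 0.164 0.194]
[-0.015, -0.0, 0.082] [0.515 0.164 0.191]
```

>>> {"fn": "step_arm", "kwargs": {"dp": [[0.001, 0, 0.01], [0.001, 0, 0.02], [0, 0, 0.03], [-0.002, 0, 0.04], [-0.004, 0, 0.051], [-0.006, 0, 0.059], [-0.008, 0, 0.065], [-0.01, 0, 0.071], [-0.011, 0, 0.075], [-0.011, 0, 0.075]], "delta_rot": [[0, 0, 0], [0, 0, 0], [0, 0, 0], [0, 0, 0], [0, 0, 0], [0, 0, 0], [0, 0, 0], [0, 0, 0], [0, 0, 0], [0, 0, 0]], "claw": [-1, -1, -1, -1, -1, -1, -1, -1, -1, -1]}}

```text
time_s: 5.52
tcp_pos: [0.5139, 0.1639, 0.1953]
orientation: [0.001, 0.037, 0.999, 0.0]
force: [-1.6, 0.6, 6.5]
opening: 0.0004
gripper_force: 2.9
```

```bash
python3 - <<'E'
from plan import *
rows([tip(1,0),tip(1,0,gap=-.004),tip(1,0,gap=-.008)])
E
```

```text
t 5.52 tcp [0.5139 0.1639 0.1953] F [-1.6  0.6  6.5] rot [ 0.  0. -0.]
[0.001, -0.0, 0.003] [0.513 0.164 0.194]
[-0.003, -0.0, 0.009] [0.515 0.164 0.191]
[-0.007, -0.0, 0.016] [0.517 0.164 0.187]
```

>>> {"fn": "step_arm", "kwargs": {"dp": [[0, 0, 0.001], [0, 0, 0.002], [0, 0, 0.003], [0, 0, 0.004], [0, 0, 0.005], [0, 0, 0.006], [0, 0, 0.007], [0, 0, 0.008], [0, 0, 0.008], [0, 0, 0.008]], "delta_rot": [[0, 0, 0], [0, 0, 0], [0, 0, 0], [0, 0, 0], [0, 0, 0], [0, 0, 0], [0, 0, 0], [0, 0, 0], [0, 0, 0], [0, 0, 0]], "claw": [-1, -1, -1, -1, -1, -1, -1, -1, -1, -1]}}

```text
time_s: 6.35
tcp_pos: [0.5143, 0.1639, 0.1945]
orientation: [0.003, 0.037, 0.999, 0.0]
force: [-9.4, -1.7, 28.0]
opening: 0.0003
gripper_force: 14.5
```

The force rose to 28 N with under 1 mm of travel, so the left shield is on its stop. I retreat upward.

>>> {"fn": "step_arm", "kwargs": {"dp": [[0, 0, -0.02], [0, 0, -0.06], [0, 0, -0.12], [0, 0, -0.18], [0, 0, -0.24], [0, 0, -0.3], [0, 0, -0.36], [0, 0, -0.42], [0, 0, -0.48], [0, 0, -0.5]], "delta_rot": [[0, 0, 0], [0, 0, 0], [0, 0, 0], [0, 0, 0], [0, 0, 0], [0, 0, 0], [0, 0, 0], [0, 0, 0], [0, 0, 0], [0, 0, 0]], "claw": [-1, -1, -1, -1, -1, -1, -1, -1, -1, -1]}}

```text
time_s: 7.18
tcp_pos: [0.5136, 0.1639, 0.4447]
orientation: [0.003, 0.037, 0.999, 0.0]
force: [-1.0, -0.1, -0.3]
opening: 0.0006
gripper_force: 0.0
```

```bash
python3 - <<'E'
from plan import *
b=tip(-1,P[4]); a=b+.045*fx
rows([np.r_[a[:2],.44],a,b])
E
```

```text
t 7.18 tcp [0.5136 0.1639 0.4447] F [-1.  -0.1 -0.3] rot [ 0.     0.002 -0.   ]
[-0.254, -0.52, 0.01] [ 0.621 -0.105  0.44 ]
[-0.252, -0.52, 0.3] [ 0.621 -0.105  0.295]
[-0.162, -0.52, 0.3] [ 0.576 -0.101  0.295]
```

>>> {"fn": "step_arm", "kwargs": {"dp": [[-0.03, -0.06, 0], [-0.06, -0.12, 0], [-0.09, -0.18, 0], [-0.12, -0.24, 0], [-0.15, -0.3, 0], [-0.18, -0.36, 0], [-0.21, -0.42, 0], [-0.24, -0.48, 0], [-0.253, -0.52, 0], [-0.253, -0.52, 0.02]], "delta_rot": [[0, 0, 0], [0, 0.002, 0], [0, 0.002, 0], [0, 0.002, 0], [0, 0.002, 0], [0, 0.002, 0], [0, 0.002, 0], [0, 0.002, 0], [0, 0.002, 0], [0, 0.002, 0]], "claw": [-1, -1, -1, -1, -1, -1, -1, -1, -1, -1]}}

```text
time_s: 8.02
tcp_pos: [0.6214, -0.1091, 0.4298]
orientation: [-0.003, 0.039, 0.999, -0.0]
force: [-0.4, 0.6, -0.7]
opening: 0.0004
gripper_force: 0.0
```

```bash
python3 - <<'E'
from plan import *
b=tip(-1,P[4]); a=b+.045*fx
rows([a]+[tip(-1,q) for q in(P[4],1.9,1.6,1.4,1.2,1.0,.8,.6,.4,.2,0)])
from plant import optics; import cv2
cv2.imwrite('pics/s3.png',optics.snapshot('side')['pixels'][60:300,150:470,::-1].repeat(2,0).repeat(2,1))
E
```

```text
t 8.02 tcp [ 0.6214 -0.1091  0.4298] F [-0.4  0.6 -0.7] rot [-0.    -0.002 -0.001]
[-0.0, 0.009, 0.269] [ 0.621 -0.105  0.295]
[0.09, 0.008, 0.27] [ 0.576 -0.101  0.295]
[0.128, 0.008, 0.267] [ 0.557 -0.1    0.297]
[0.172, 0.008, 0.276] [ 0.535 -0.098  0.292]
[0.2, 0.008, 0.29] [ 0.521 -0.097  0.285]
[0.224, 0.008, 0.31] [ 0.509 -0.097  0.275]
[0.244, 0.008, 0.335] [ 0.499 -0.096  0.263]
[0.257, 0.008, 0.364] [ 0.492 -0.095  0.248]
[0.264, 0.008, 0.396] [ 0.489 -0.095  0.233]
[0.265, 0.008, 0.424] [ 0.488 -0.095  0.219]
[0.261, 0.008, 0.449] [ 0.49  -0.095  0.206]
[0.253, 0.008, 0.473] [ 0.494 -0.095  0.194]
```

View pics/s3.png

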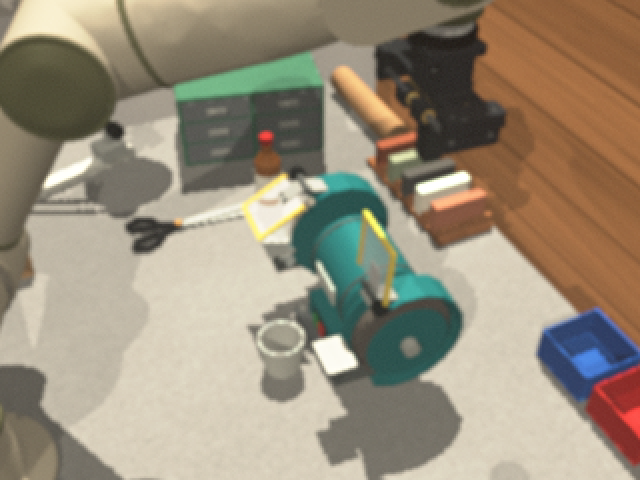

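The left shield now lies down at (275,205), and the right is still up at (378,255) with the gripper above and behind it. I descend and push the right one.

>>> {"fn": "step_arm", "kwargs": {"dp": [[0, 0.008, 0.07], [0, 0.008, 0.14], [0, 0.008, 0.21], [0, 0.008, 0.268], [0.025, 0.008, 0.269], [0.05, 0.008, 0.269], [0.07, 0.008, 0.269], [0.09, 0.008, 0.269], [0.11, 0.008, 0.268], [0.128, 0.008, 0.267]], "delta_rot": [[0, -0.002, 0], [0, -0.002, 0], [0, -0.002, 0], [0, -0.002, 0], [0, -0.002, 0], [0, -0.002, 0], [0, -0.002, 0], [0, -0.002, 0], [0, -0.002, 0], [0, -0.002, 0]], "claw": [-1, -1, -1, -1, -1, -1, -1, -1, -1, -1]}}

```text
time_s: 8.9
tcp_pos: [0.5557, -0.0954, 0.2977]
orientation: [0.0, 0.037, 0.999, 0.0]
force: [2.2, 0.4, -1.5]
opening: 0.0005
gripper_force: 1.0
```

```bash
python3 - <<'E'
from plan import *
rows([tip(-1,q) for q in(1.9,1.6,1.4,1.2,1.0,.8,.6,.4,.2,0)])
E
```

```text
t 8.9 tcp [ 0.5557 -0.0954  0.2977] F [ 2.2  0.4 -1.5] rot [0. 0. 0.]
[-0.004, -0.009, 0.002] [ 0.557 -0.1    0.297]
[0.041, -0.009, 0.011] [ 0.535 -0.098  0.292]
[0.068, -0.009, 0.025] [ 0.521 -0.097  0.285]
[0.093, -0.009, 0.044] [ 0.509 -0.097  0.275]
[0.113, -0.009, 0.069] [ 0.499 -0.096  0.263]
[0.127, -0.009, 0.098] [ 0.492 -0.095  0.248]
[0.134, -0.009, 0.13] [ 0.489 -0.095  0.233]
[0.135, -0.009, 0.158] [ 0.488 -0.095  0.219]
[0.131, -0.009, 0.183] [ 0.49  -0.095  0.206]
[0.123, -0.009, 0.207] [ 0.494 -0.095  0.194]
```

>>> {"fn": "step_arm", "kwargs": {"dp": [[0.015, 0, 0.004], [0.03, 0, 0.008], [0.045, 0, 0.013], [0.058, 0, 0.019], [0.07, 0, 0.026], [0.082, 0, 0.035], [0.093, 0, 0.044], [0.103, 0, 0.056], [0.113, 0, 0.069], [0.12, 0, 0.083]], "delta_rot": [[0, 0, 0], [0, 0, 0], [0, 0, 0], [0, 0, 0], [0, 0, 0], [0, 0, 0], [0, 0, 0], [0, 0, 0], [0, 0, 0], [0, 0, 0]], "claw": [-1, -1, -1, -1, -1, -1, -1, -1, -1, -1]}}

```text
time_s: 9.73
tcp_pos: [0.496, -0.0913, 0.2559]
orientation: [0.0, 0.037, 0.999, -0.0]
force: [1.3, -0.3, 1.1]
opening: 0.001
gripper_force: 0.7
```

```bash
python3 - <<'E'
from plan import *
rows([tip(-1,q) for q in(.8,.6,.4,.2,0)])
E
```

```text
t 9.73 tcp [ 0.496  -0.0913  0.2559] F [ 1.3 -0.3  1.1] rot [-0.  0.  0.]
[0.007, -0.008, 0.015] [ 0.492 -0.095  0.248]
[0.014, -0.008, 0.047] [ 0.489 -0.095  0.233]
[0.015, -0.008, 0.074] [ 0.488 -0.095  0.219]
[0.011, -0.008, 0.099] [ 0.49  -0.095  0.206]
[0.003, -0.008, 0.124] [ 0.494 -0.095  0.194]
```

>>> {"fn": "step_arm", "kwargs": {"dp": [[0.007, 0, 0.015], [0.011, 0, 0.03], [0.014, 0, 0.047], [0.015, 0, 0.061], [0.015, 0, 0.074], [0.014, 0, 0.087], [0.011, 0, 0.099], [0.007, 0, 0.112], [0.003, 0, 0.12], [0.003, 0, 0.123]], "delta_rot": [[0, 0, 0], [0, 0, 0], [0, 0, 0], [0, 0, 0], [0, 0, 0], [0, 0, 0], [0, 0, 0], [0, 0, 0], [0, 0, 0], [0, 0, 0]], "claw": [-1, -1, -1, -1, -1, -1, -1, -1, -1, -1]}}

```text
time_s: 10.57
tcp_pos: [0.4951, -0.0915, 0.194]
orientation: [-0.0, 0.037, 0.999, 0.0]
force: [-0.0, 0.7, 7.0]
opening: 0.0005
gripper_force: 2.8
```

>>> {"fn": "step_arm", "kwargs": {"dp": [[0, 0, 0.001], [0, 0, 0.002], [0, 0, 0.003], [0, 0, 0.004], [0, 0, 0.005], [0, 0, 0.006], [0, 0, 0.006], [0, 0, 0.006], [0, 0, 0.006], [0, 0, 0.006]], "delta_rot": [[0, 0, 0], [0, 0, 0], [0, 0, 0], [0, 0, 0], [0, 0, 0], [0, 0, 0], [0, 0, 0], [0, 0, 0], [0, 0, 0], [0, 0, 0]], "claw": [-1, -1, -1, -1, -1, -1, -1, -1, -1, -1]}}

```text
time_s: 11.4
tcp_pos: [0.4954, -0.0915, 0.1936]
orientation: [0.001, 0.037, 0.999, -0.0]
force: [-3.3, 3.1, 15.2]
opening: 0.0005
gripper_force: 7.6
```

>>> {"fn": "step_arm", "kwargs": {"dp": [[0, 0, 0.001], [0, 0, 0.002], [0, 0, 0.003], [0, 0, 0.004], [0, 0, 0.004], [0, 0, 0.004], [0, 0, 0.004], [0, 0, 0.004], [0, 0, 0.004], [0, 0, 0.004]], "delta_rot": [[0, 0, 0], [0, 0, 0], [0, 0, 0], [0, 0, 0], [0, 0, 0], [0, 0, 0], [0, 0, 0], [0, 0, 0], [0, 0, 0], [0, 0, 0]], "claw": [-1, -1, -1, -1, -1, -1, -1, -1, -1, -1]}}

```text
time_s: 12.23
tcp_pos: [0.4956, -0.0916, 0.1932]
orientation: [0.002, 0.037, 0.999, -0.001]
force: [-7.8, 3.5, 28.9]
opening: 0.0005
gripper_force: 14.3
```

>>> {"fn": "step_arm", "kwargs": {"dp": [[0, 0, -0.02], [0, 0, -0.06], [0, 0, -0.12], [0, 0, -0.18], [0, 0, -0.24], [0, 0, -0.3], [0, 0, -0.36], [0, 0, -0.42], [0, 0, -0.46], [0, 0, -0.46]], "delta_rot": [[0, 0, 0], [0, 0, 0], [0, 0, 0], [0, 0, 0], [0, 0, 0], [0, 0, 0], [0, 0, 0], [0, 0, 0], [0, 0, 0], [0, 0, 0]], "claw": [-1, -1, -1, -1, -1, -1, -1, -1, -1, -1]}}

```text
time_s: 13.07
tcp_pos: [0.4951, -0.0916, 0.4234]
orientation: [0.003, 0.037, 0.999, -0.001]
force: [-0.9, 0.2, 0.1]
opening: 0.0006
gripper_force: 0.0
```

```bash
python3 - <<'E'
from fit import *
P=np.load('pose.npy'); ps=[optics.snapshot(n) for n in('scene','side')]
for p,n in zip(ps,('scene','side')):
    for a in(0.,.15,.3):
        f,k=fit([p],np.r_[P[:3],a,a],fixed=P[:3]); print(n,f.x.round(3),round(f.cost),k)
im=np.vstack([ps[0]['pixels'][80:280,200:520],ps[1]['pixels'][60:280,150:470]])[:,:,::-1]
cv2.imwrite('pics/end.png',cv2.resize(im,None,fx=1.4,fy=1.4))
E
```

```text
scene [0.051 0.036] 72 [95, 84]
scene [0.052 0.036] 72 [95, 84]
scene [0.052 0.036] 72 [95, 84]
side [ 0.013 -0.008] 220 [73, 199]
side [ 0.013 -0.007] 220 [73, 199]
side [ 0.013 -0.008] 220 [73, 199]
```

View pics/end.png

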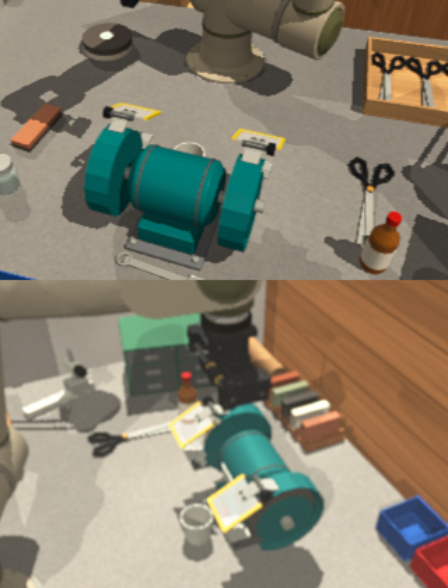

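Both frames are down: the right is at (130,112) and the left at (258,140) in the scene half. The fitted angles are ≈ 0 within error, both shields pushed back hard on their stops, and the cup, shears and oil haven't moved. The arm is clear, so I hand in.

```bash
python3 -c "
from plant import order
print(order.sign_off())"
```

```text
the job is handed in; nothing more can be done
None
```

I pushed both eye shields down onto their stops with the shut fingers, never pinching them, and handed the job in at about 13 s with the arm clear and nothing else on the bench visibly moved.

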